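Set the turner's sizing gauge

ROBOT

A 6-joint arm with a two-finger parallel gripper is mounted at the origin on the work surface. World frame = base frame: x ahead of the robot, y to its left, z up, the work surface at z = 0. Lengths are in m, angles in rad, forces in N, time in s.
With the tool pointing down it reaches from about 0.375 to 0.925 m from the base axis. Payload 5.7 kg.
Tool frame: the origin (TCP) lies midway between the tips of the shut fingers; the grasp point (between the pads) lies 19 mm behind it; z points along the fingers, y is the direction in which the jaws open and shut (so a half turn about z gives the same grasp; the last joint's range is limited). The gripper opens to 85 mm and grips with 20 to 120 N. Pads are 22 mm wide; open, the fingers measure 114 mm over their backs; the gripper's body (76 mm by 85 mm) begins 54 mm behind the grasp point. The pads swing forward as they close: fully open they stand 13 mm farther back than shut.
Start: joints at [1.222, 0.359, 1.51, -0, 1.272, -0.115], TCP at [0.139, 0.584, 0.231] pointing down, gripper open.
Joint ranges: [-2.97, 2.97], [-1.01, 2.36], [0.21, 2.38], [-0.96, 4.11], [0.2, 2.71], [-2.98, 2.98]. Speed limits (rad/s): [2.39, 2.39, 3.14, 3.14, 3.14, 3.14].

INTERFACE

Orientations are given as a unit quaternion [x, y, z, w].
In Python, from station import observe, grab_frame, manip, nets gives the robot as it stands. The module is installed in compiled form; this text tells all that it offers.
- The arm moves only by the tool arm_command, never from a script. Its argument "motion" is a list that holds one entry, the list of rows, each a list of 6 numbers: the shift along the tool's x, y, z as a fraction of full scale, then the turn, a rotation vector about the tool's x, y, z as a fraction of full scale. A call has 1 to 5 rows; each row is the pose to reach, as a shift and turn from the pose commanded when the call began, along the tool's axes at that moment; what a row does not reach only later rows make up. Full scale, the value 1, is 0.1 m for a shift and 120 degrees for a turn. A row lasts 1/12 s, in which the tool goes at most 41.7 mm and 7.16 degrees, less where a joint would pass 70% of its speed; a pose out of reach is approached as far as the arm can. A call with a number of a shift or a turn outside -1 to 1 is refused whole. A call with a gripper value outside its range is refused whole. "claw" is the opening, from 0 (shut) to 1 (fully open), set as the call begins (left out, the last holds). The fingers move at their own pace and stop on an object; the grip force is fixed at half the most. Time passes only in rows, so rows that repeat a pose let the fingers close. It gives the time, the measured TCP pose, the force and the opening at its end, in the units of the state.
- observe(): the state, without advancing time (a new reading comes with each control period).
- grab_frame(name): name is "side" or "top" or "wrist"; returns a dict with "pixels" (480x640x3 uint8, red, green, blue), "range_z" (480x640 float32, m along the optical axis (not along the pixel's ray), 0 where there is no reading), "fx", "fy", "cx", "cy" (pixels), "eye" and "orientation" of the camera in the world. Camera axes: x right, y up, looking along -z (the intrinsics and any distortion apply to the point x, -y, -z); pixel columns grow to the right and rows downward; lengths in m; the calibration is good to about 2 mm. The wrist camera is an equidistant fisheye: a pixel r from the principal point sees the ray r / f radians off the axis. A picture is of the moment at which its call begins.
- manip.sign_off(): hands the job in, once; it reports no verdict.
Trained networks look in a picture, given as the dict that the camera call returned (one of the last four; its "shot" number tells which), for a name from the list of things; names that differ only in an ending like _2 or _b are one class to them, and where a whole thing is asked for, a point or a joint stands for the part that bears it (a point fixed in the world has none). Each returns a list of dicts, best first, with "confidence" (0 to 1); they miss things now and then, are a little off and sometimes report something else, mostly with a low value. They report only what shows in the picture. A call takes as long as a camera call.
- nets.find_in(picture, query): "at" ([x, y, z] in m, in world coordinates, good to about 4 mm: the middle of the surface that is visible of it).
- nets.landmark_of(picture, query): "at" ([x, y, z] in m, in world coordinates, good to about 4 mm: a listed point, or the origin of a listed thing).
The state is a dict: "time_s": time; "joints": joint angles; "joint_vel": joint speeds; "joint_efforts": joint torques, N m; "tcp_pos": TCP position; "tool_rot": TCP orientation; "wrist_force": force on the tool from outside, world axes, zero at the start; "moment": the same for the moment, N m; "finger_gap": opening from 0.0 (shut) to 1.0 (fully open).
Only numpy, scipy, OpenCV 4.12 (cv2) and the standard library are available. Lean on these libraries where they do the work, as an engineer would, in place of code of your own. Each camera call takes 0.05 s, during which the arm holds its last target.

TASK

Set the green sizing gauge: roll its knurled brass wheel under a fingertip until the jaw has closed the gap so far that the black pointer stands on the red gauge mark, then push the blue-knobbed lock lever fully over to its other side. Move the jaw only by the wheel, and leave the lever alone until the pointer is on the mark. Do not touch the jaw or the mark, and do not shift or lift anything else on the bench.

Things in the scene. Friction and masses are not known exactly. Their poses are not given: they have to be found in the camera images.
- gauge_origin (a point): Centre of the underside of the gauge: green base plate 100 x 400 x 20 mm bolted to the bench, yaw within 0.3 rad. z up; y runs along it, from the dark steel anvil at the -y end past the steel jaw, a green bearing block (top 62 mm up) and the brass wheel to the lock lever at the +y end; x across it (at yaw 0 away from the robot).
- wheel_top (a point): Highest point of the upright knurled brass wheel, over its ridge crests, 96 mm above the bench, at x 0, y +70 mm of the gauge, same axes; it does not turn with the wheel. Wheel 72 mm in diameter over 28 ridges 2 mm high, 22 mm wide, axle along gauge x. Its top 24 mm stands free above two green cheeks (42 mm over their outer faces).
- wheel (a joint): Wheel angle, 0 at the start, growing as its top is rolled towards the jaw (gauge -y), which closes the gap; rolling back opens it; stops at -0.4 and 4.5 rad. The jaw moves 10 mm per rad: about 2.8 mm for 10 mm rolled off at the rim. Stiff, some 2 to 3 N at the rim; stays where left; pressing with a few newtons gives grip.
- pointer (a point): Middle of the free end of the thin black pointer blade (2 mm wide along gauge y, 38 mm along gauge x, 28 mm above the bench) that the steel jaw carries over the white scale on the gauge's +x side; same axes as the gauge. It slides with the jaw along gauge y, closing towards -y.
- mark_mid (a point): Middle of the red gauge mark, a bar 6 mm wide along gauge y and 24 mm along gauge x, on the white scale 25 mm above the bench, just under the pointer's path; same axes. At the start it lies 12 to 28 mm from the pointer on the closing (-y) side. The pointer is on the mark when its blade stands within the red bar.
- lock_tip (a point): Centre of the blue ball (26 mm diameter) on the lock lever, a 10 mm rod, 70 mm from its pivot (x 0, y +160 mm of the gauge, 42 mm above the bench, axle along gauge y). At the start it leans to the gauge's -x side: ball 34 mm off the pivot in x, 103 mm above the bench. Grey block below: 70 x 50 mm, top 45 mm up. These axes turn with the lever.
- lock (a joint): Angle of the lock lever: 0 as it starts, leaning to the gauge's -x side, 1.0 rad fully over at its stop on the +x side; it moves under about 1 N at the ball and stays where it is left.
- vase: Turned olive-wood vase, 92 mm wide, 115 mm tall, loose; origin at the centre of its foot. Leave alone.
- bowl: Pale turned bowl, 104 mm wide, 45 mm tall, loose; origin under its foot. Leave alone.
- finial: Small dark turned finial, 36 mm wide, 64 mm tall, standing loose by the gauge; origin under its foot. Leave alone.
- gouge: Small hand tool with a wooden handle, 200 mm long, 26 mm high, lying beside the gauge on its robot side; origin at its middle on the bench, along its own x. Leave alone.
- hammer: Hammer with a pale handle, 260 mm long, lying loose; origin at its middle. Leave alone.
- glue: Yellow glue bottle, 56 mm wide, 140 mm tall, loose; origin under its foot. Leave alone.
- wax: Amber jar, black lid, 72 mm wide, 75 mm tall, loose; origin under its foot. Leave alone.
- blank: Pale wooden cylinder, 70 mm wide, 80 mm tall, loose; origin under its foot. Leave alone.
- jaw: The sliding steel jaw, 50 x 30 x 45 mm, top 80 mm above the bench, with its pointer; origin at the foot of its gap face. Do not touch it.
- mark: The body of the red mark; origin under its middle. Do not touch it.

How it is judged:
On the way:
1. the black pointer has been brought onto the red mark (within 3 mm of its middle) by the wheel, the lock lever still open (y of pointer in the frame of mark_mid between -0.003 and 0.003 m and value of joint lock below 0.25 rad), for 0.3 s.
At the end, for the whole second after the job is handed in: The black pointer stands within 3 mm of the middle of the red mark and is at rest, and the lock lever is over to its far side (beyond 0.85 of its 1.0 rad) (y of pointer in the frame of mark_mid between -0.003 and 0.003 m and value of joint lock above 0.85 rad and velocity of joint wheel between -0.05 and 0.05 rad/s); the robot touches nothing.
It fails at once if the lock lever is moved while the pointer is off the mark (value of joint lock above 0.25 rad and not (y of pointer in the frame of mark_mid between -0.0035 and 0.0035 m)).
It fails at once if the robot touches the jaw or its pointer (contact force between any of the fingers, the arm and jaw above 1 N).
It fails at once if the robot touches the red mark or shifts it (contact force between any of the fingers, the arm and mark above 1 N).
It fails at once if something else on the bench is shifted by more than 20 mm or lifted (distance of any of vase, bowl, finial, gouge, hammer, glue, wax, blank from where it was at the start of the episode above 0.02 m).
It also fails if it takes over 51 s, if anything falls off the work surface, if the arm or the gripper's body presses on something with over 40 N, if the wrist force passes 120 N, or if a joint passes its speed limit or range.

## Working session

There is one attempt and no reset: what is moved stays moved. The work goes in short steps, Python scripts to look and compute and a tool call to move; the robot and the scene stay as the last step left them, time stands still between calls to the robot, and variables do not carry over. Pictures are saved under pics/ and viewed, and the job is handed in when it is done.

Besides the shell and the picture viewer there is one more tool, called after "Emit:" in YAML: its name, and indented under it one key for each argument. arm_command: Moves the arm, as the interface text tells. Its arguments: {"type":"object","properties":{"motion":{"type":"array"},"claw":{"type":"number"}},"required":["motion"]}

```bash
mkdir -p pics; cat > h.py <<'E'
import numpy as np, cv2
from scipy.spatial.transform import Rotation as R
from station import observe, grab_frame, manip, nets
def save(f,n,crop=None,s=1):
    im=f['pixels'][:,:,::-1]
    if crop: im=im[crop[1]:crop[3],crop[0]:crop[2]]
    if s!=1: im=cv2.resize(im,None,fx=s,fy=s,interpolation=cv2.INTER_CUBIC)
    cv2.imwrite('pics/'+n,im)
def world(f,u,v,z=None):
    M=R.from_quat(f['orientation']).as_matrix(); 
    d=M@np.array([(u-f['cx'])/f['fx'],-(v-f['cy'])/f['fy'],-1])
    e=np.array(f['eye'])
    t=f['range_z'][int(v),int(u)] if z is None else (z-e[2])/d[2]
    return e+d*t
def pix(f,p):
    M=R.from_quat(f['orientation']).as_matrix(); c=M.T@(np.array(p)-f['eye'])
    return f['cx']-f['fx']*c[0]/c[2], f['cy']+f['fy']*c[1]/c[2]
E
python3 - <<'E'
from h import *
np.set_printoptions(precision=4,suppress=True)
s=observe();print(s['time_s'],s['tcp_pos'],s['tool_rot'],s['wrist_force'])
for n in ['top','side']:
    f=grab_frame(n);save(f,n+'0.png');print(n,f['eye'],f['orientation'],f['fx'],f['fy'],f['cx'],f['cy'])
    for q in ['gauge_origin','wheel_top','pointer','mark_mid','lock_tip','finial','gouge','vase']:
        print(q,[(np.round(d['at'],4).tolist(),round(d['confidence'],2)) for d in nets.landmark_of(f,q)[:2]])
E
```

```text
0.0 [0.1388 0.583  0.2304] [ 0.1166  0.9932 -0.0009 -0.0002] [-0.101  -0.6457 -0.5009]
top [ 0.2412 -0.0231  1.4604] [ 0.0841 -0.0828 -0.6913  0.7129] 559.0301616630721 559.0301616630721 321.75158685631834 232.47177677403744
gauge_origin [([0.5035, 0.0491, -0.0017], 0.9)]
wheel_top [([0.5225, 0.1173, 0.1012], 0.84), ([0.5104, -0.0402, 0.026], 0.56)]
pointer [([0.514, -0.041, 0.0291], 0.54), ([0.5482, -0.5171, 0.0035], 0.36)]
mark_mid [([0.4661, -0.0302, 0.0326], 0.66), ([0.5059, -0.0591, 0.0261], 0.55)]
lock_tip [([0.5158, 0.2117, 0.1027], 0.55), ([0.362, -0.4832, -0.0004], 0.28)]
finial [([0.3365, -0.0443, -0.0], 0.55)]
gouge [([0.3816, 0.1337, 0.0016], 0.91)]
vase [([0.7471, 0.1205, -0.0029], 0.97), ([0.5469, -0.5189, 0.0016], 0.61)]
side [ 0.1794 -0.9791  0.7197] [ 0.4854 -0.086  -0.1607  0.8551] 523.9592755806748 523.9592755806748 322.89288818051864 233.40259699211256
gauge_origin [([0.6408, -0.4039, 0.0006], 0.73), ([0.506, 0.0471, -0.0029], 0.69)]
wheel_top [([0.5204, 0.1172, 0.0929], 0.58), ([0.339, -0.0448, -0.0019], 0.42)]
pointer [([0.5078, -0.0403, 0.0297], 0.68)]
mark_mid [([0.5113, -0.0643, 0.0233], 0.35), ([0.3645, -0.485, -0.0011], 0.21)]
lock_tip [([0.5191, 0.2111, 0.1041], 0.43)]
finial [([0.3408, -0.0487, -0.0001], 0.78)]
gouge [([0.3775, 0.1299, -0.0005], 0.53), ([0.5193, 0.4255, 0.0002], 0.42)]
vase [([0.745, 0.1215, -0.002], 0.82)]
```

View pics/top0.png

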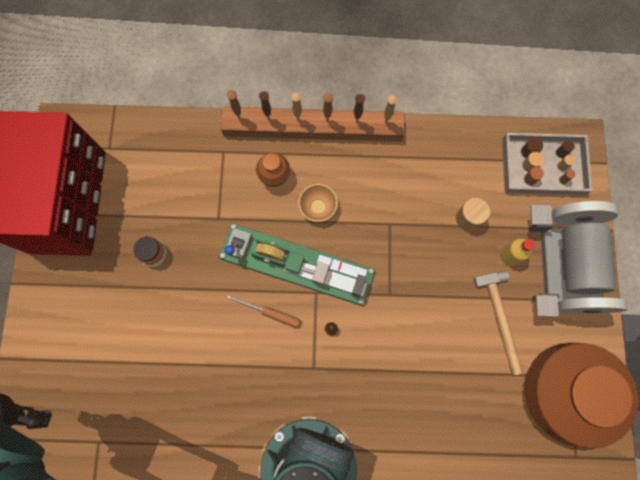

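View pics/side0.png

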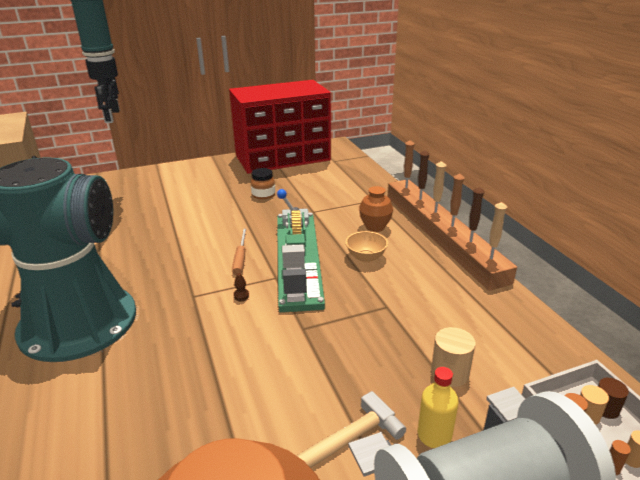

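The top view shows the gauge from the ball at (235,248) to the anvil at (365,285), with the wheel at (270,248), and the red mark at about (337,267). Next I'll zoom in.

```bash
python3 - <<'E'
from h import *
np.set_printoptions(precision=4,suppress=True)
f=grab_frame('top');save(f,'top1.png',(210,215,390,315),4.4)
g=grab_frame('side');save(g,'side1.png',(260,180,340,315),4.4)
p=[pix(f,x) for x in [(0.505,.048,0),(.521,.117,.096),(.511,-.0405,.028),(.511,-.064,.025)]]
print(p)
E
```

```text
[(np.float64(297.0018068251157), np.float64(264.0292252199045)), (np.float64(267.99604311191854), np.float64(249.94991725427698)), (np.float64(330.61657448918214), np.float64(260.86148317918423)), (np.float64(339.6013880477908), np.float64(261.34713127954035))]
```

View pics/top1.png

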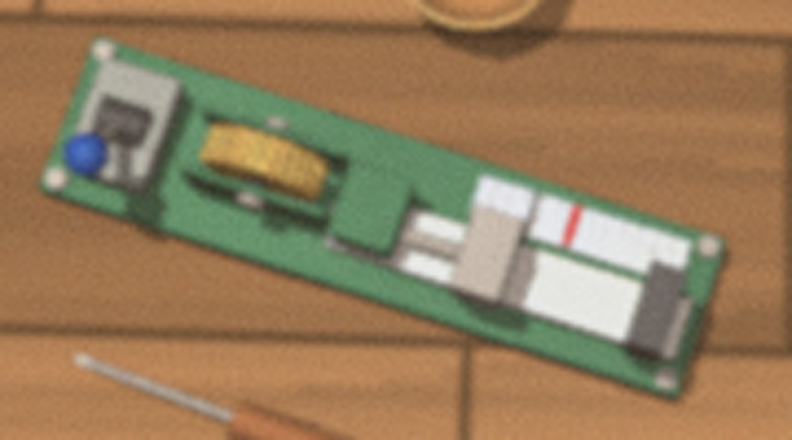

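View pics/side1.png

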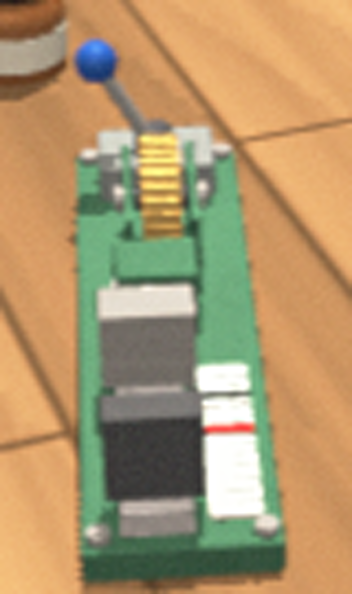

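```bash
python3 - <<'E'
from h import *
np.set_printoptions(precision=4,suppress=True)
f=grab_frame('top');g=grab_frame('side')
def T(u,v,z): return world(f,(u+.5)/4.4-.5+210,(v+.5)/4.4-.5+215,z)
def S(u,v,z): return world(g,(u+.5)/4.4-.5+260,(v+.5)/4.4-.5+180,z)
C=[T(95,38,.02),T(42,188,.02),T(727,240,.02),T(680,397,.02)]
print(np.array(C)); o=np.mean(C,0);print('o',o)
d=(C[0]+C[1]-C[2]-C[3])[:2];print('len',np.linalg.norm(d)/2);y=d/np.linalg.norm(d);x=np.array([y[1],-y[0]]);print('yaw',np.arctan2(-y[0],y[1]),x,y)
def loc(p): q=p[:2]-o[:2]; return [round(float(q@x),4),round(float(q@y),4)]
for n,p in dict(markT=T(572,226,.025),ptrT=T(533,212,.028),markS=S(229,428,.025),ptrS=S(229,397,.028),ballT=T(85,154,.103),ballS=S(96,61,.103)).items(): print(n,p,loc(p))
print('wheeltop',o[:2]+.07*y,'pivot',o[:2]+.16*y,'ball',o[:2]+.16*y-.034*x)
save(g,'side2.png',(295,255,330,300),16)
save(f,'top2.png',(315,245,375,290),13)
E
```

```text
[[ 0.606   0.2265  0.02  ]
 [ 0.5129  0.2517  0.02  ]
 [ 0.4941 -0.1565  0.02  ]
 [ 0.4003 -0.1299  0.02  ]]
o [0.5033 0.0479 0.02  ]
len 0.39840747189876496
yaw -0.28560405624601737 [ 0.9595 -0.2817] [0.2817 0.9595]
markT [ 0.4988 -0.0643  0.025 ] [0.0272, -0.109]
ptrT [ 0.5059 -0.041   0.028 ] [0.0275, -0.0846]
markS [ 0.4966 -0.0641  0.025 ] [0.0251, -0.1094]
ptrS [ 0.5047 -0.042   0.028 ] [0.0267, -0.0859]
ballT [0.5174 0.2131 0.103 ] [-0.033, 0.1624]
ballS [0.515  0.2147 0.103 ] [-0.0358, 0.1633]
wheeltop [0.523  0.1151] pivot [0.5484 0.2015] ball [0.5158 0.211 ]
```

View pics/side2.png

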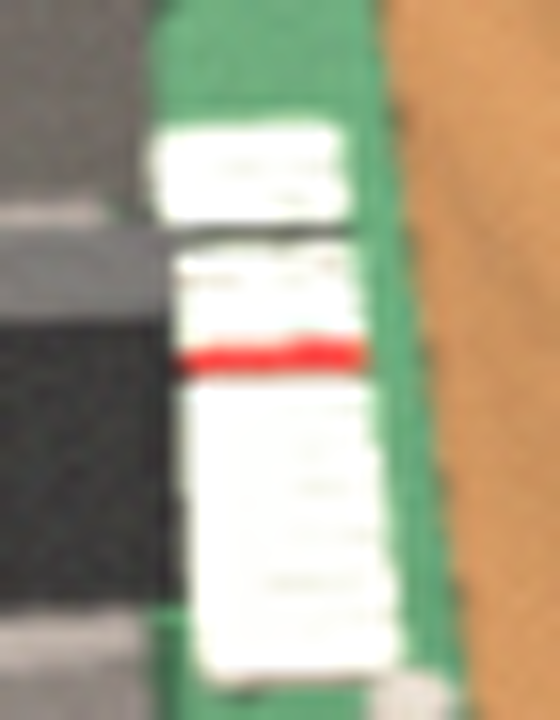

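View pics/top2.png

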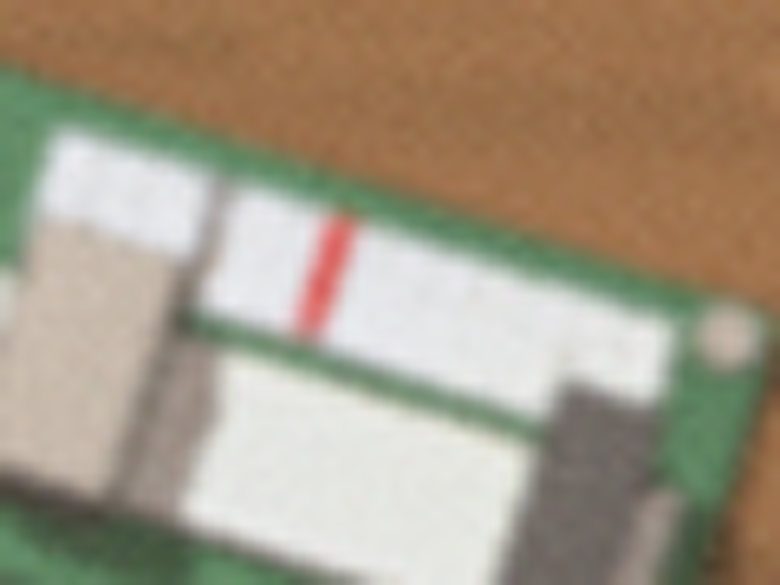

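The pictures agree with the networks. Gauge yaw is about -0.286, and the pointer is 23.5–24.5 mm from the mark. I'll move over the wheel with the fingers shut.

Emit:
arm_command:
  motion:
    - [[-0.3, -0.24, 0, 0, 0, 0.024], [-0.6, -0.48, 0, 0, 0, 0.024], [-0.96, -0.73, 0, 0, 0, 0.024], [-0.96, -0.73, 0, 0, 0, 0.024]]
  claw: 0

```text
time_s: 1.43
tcp_pos: [0.2185, 0.4856, 0.231]
tool_rot: [0.143, 0.99, -0.002, 0.001]
wrist_force: [-0.1, 0.5, 1.2]
finger_gap: 0.455
```

```bash
cat >> h.py <<'E'
O=np.array([0.5033,0.0479]);YAW=-0.286
gy=np.array([-np.sin(YAW),np.cos(YAW)]);gx=np.array([np.cos(YAW),np.sin(YAW)])
def G(x,y,z): return np.array([*(O+gx*x+gy*y),z])
def st(*targets):
    s=observe();p=np.array(s['tcp_pos']);M=R.from_quat(s['tool_rot']).as_matrix()
    q=p[:2]-O
    print('t',round(s['time_s'],2),'gauge xyz mm',np.round([q@gx*1e3,q@gy*1e3,p[2]*1e3],1),'F',np.round(s['wrist_force'],2),'gap',round(s['finger_gap'],3),
     'tooly yaw',round(float(np.arctan2(-M[0,1],M[1,1])),4),'z',np.round(M[:,2],3))
    for t in targets: print(' to',t,'tool units',np.round(M.T@(G(*t)-p)*10,3))
E
python3 -c "
from h import *
st((0,.09,.14))"
```

```text
t 1.43 gauge xyz mm [-396.7  339.6  231. ] F [-0.11  0.47  1.19] gap 0.455 tooly yaw -0.2867 z [ 0.001 -0.004 -1.   ]
 to (0, 0.09, 0.14) tool units [-3.966 -2.49   0.929]
```

Emit:
arm_command:
  motion:
    - [[-0.3, -0.2, 0, 0, 0, 0], [-0.6, -0.4, 0, 0, 0, 0], [-0.9, -0.6, 0, 0, 0, 0], [-1, -0.64, 0, 0, 0, 0]]

```text
time_s: 1.77
tcp_pos: [0.2954, 0.3978, 0.2313]
tool_rot: [0.142, 0.99, -0.001, 0.001]
wrist_force: [0.4, 0.0, 0.3]
finger_gap: 0.0
```

Emit:
arm_command:
  motion:
    - [[-0.3, -0.2, 0, 0, 0, 0], [-0.6, -0.4, 0, 0, 0, 0], [-0.9, -0.6, 0, 0, 0, 0], [-1, -0.64, 0, 0, 0, 0]]

```text
time_s: 2.1
tcp_pos: [0.374, 0.309, 0.2315]
tool_rot: [0.143, 0.99, -0.0, 0.001]
wrist_force: [-0.3, 0.3, -1.0]
finger_gap: 0.005
```

Emit:
arm_command:
  motion:
    - [[-0.3, -0.2, 0, 0, 0, 0], [-0.6, -0.4, 0, 0, 0, 0], [-0.9, -0.6, 0, 0, 0, 0], [-1, -0.64, 0, 0, 0, 0]]

```text
time_s: 2.43
tcp_pos: [0.4526, 0.2198, 0.2316]
tool_rot: [0.143, 0.99, -0.0, 0.001]
wrist_force: [-0.1, -0.2, 0.3]
finger_gap: -0.006
```

```bash
python3 -c "
from h import *
st((0,.09,.14))"
```

```text
t 2.43 gauge xyz mm [-97.1 150.6 231.6] F [-0.11 -0.22  0.29] gap -0.006 tooly yaw -0.2864 z [ 0.002 -0.001 -1.   ]
 to (0, 0.09, 0.14) tool units [-0.969 -0.605  0.918]
```

Emit:
arm_command:
  motion:
    - [[-0.3, -0.2, 0.1, 0, 0, 0], [-0.65, -0.42, 0.4, 0, 0, 0], [-0.96, -0.64, 0.8, 0, 0, 0], [-0.96, -0.64, 0.98, 0, 0, 0], [-0.96, -0.64, 0.98, 0, 0, 0]]

```text
time_s: 2.85
tcp_pos: [0.5226, 0.1318, 0.1278]
tool_rot: [0.143, 0.99, -0.001, -0.004]
wrist_force: [-1.5, 0.2, -1.0]
finger_gap: 0.002
```

```bash
python3 - <<'E'
from h import *
st((0,.085,.096))
f=grab_frame('wrist');save(f,'w0.png')
g=grab_frame('side');save(g,'side3.png',(240,150,340,300),4)
E
```

```text
t 2.85 gauge xyz mm [ -5.2  85.9 127.8] F [-1.45  0.23 -0.97] gap 0.002 tooly yaw -0.287 z [-0.007 -0.001 -1.   ]
 to (0, 0.085, 0.096) tool units [-0.054 -0.008  0.318]
```

View pics/w0.png

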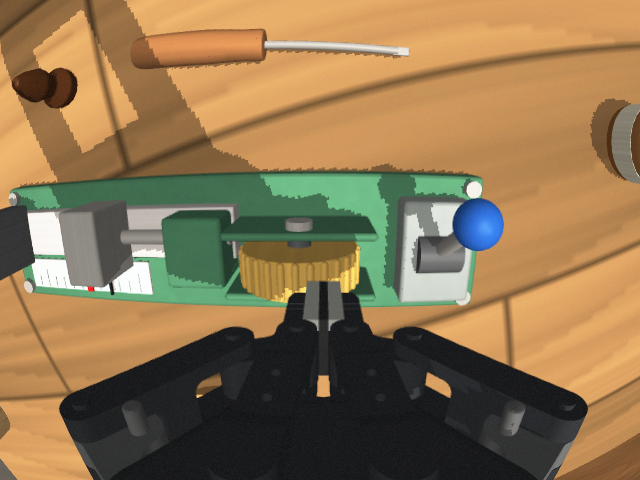

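View pics/side3.png

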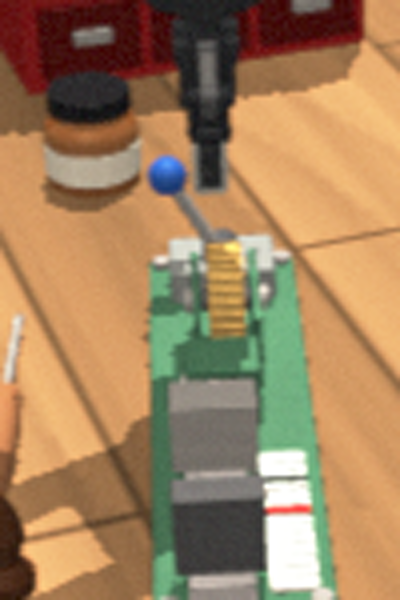

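The wrist view shows the tip (about (322,300)) above the wheel, the pointer at (112,283) and the red mark at (91,289). I'll go down to contact.

Emit:
arm_command:
  motion:
    - [[-0.02, 0, 0.1, 0, 0, 0], [-0.02, 0, 0.2, 0, 0, 0], [-0.02, 0, 0.26, 0, 0, 0], [-0.02, 0, 0.26, 0, 0, 0], [-0.02, 0, 0.26, 0, 0, 0]]

```text
time_s: 3.37
tcp_pos: [0.5253, 0.1336, 0.1073]
tool_rot: [0.141, 0.99, -0.0, -0.0]
wrist_force: [-0.5, 0.2, 0.5]
finger_gap: 0.001
```

```bash
python3 - <<'E'
from h import *
st((0,.085,.096))
E
```

```text
t 3.37 gauge xyz mm [ -3.1  88.5 107.3] F [-0.5   0.16  0.51] gap 0.001 tooly yaw -0.2832 z [-0. -0. -1.]
 to (0, 0.085, 0.096) tool units [-0.031 -0.035  0.113]
```

Emit:
arm_command:
  motion:
    - [[-0.03, -0.04, 0.05, 0, 0, 0], [-0.03, -0.05, 0.1, 0, 0, 0], [-0.03, -0.05, 0.12, 0, 0, 0], [-0.03, -0.05, 0.12, 0, 0, 0]]

```text
time_s: 3.7
tcp_pos: [0.5273, 0.1272, 0.0952]
tool_rot: [0.142, 0.99, -0.0, -0.0]
wrist_force: [-0.1, 0.7, 0.9]
finger_gap: -0.005
```

```bash
python3 - <<'E'
from h import *
st((0,.085,.096))
E
```

```text
t 3.7 gauge xyz mm [ 0.7 82.9 95.2] F [-0.05  0.7   0.88] gap -0.005 tooly yaw -0.2846 z [-0. -0. -1.]
 to (0, 0.085, 0.096) tool units [ 0.007  0.021 -0.008]
```

Emit:
arm_command:
  motion:
    - [[0, 0, 0.02, 0, 0, 0], [0, -0.06, 0.02, 0, 0, 0], [0, -0.12, 0.02, 0, 0, 0], [0, -0.18, 0.02, 0, 0, 0], [0, -0.24, 0.02, 0, 0, 0]]

```text
time_s: 4.12
tcp_pos: [0.5211, 0.1052, 0.0951]
tool_rot: [0.142, 0.99, 0.001, 0.001]
wrist_force: [-3.2, 0.9, 9.1]
finger_gap: 0.002
```

```bash
python3 - <<'E'
from h import *
st()
f=grab_frame('wrist');save(f,'w1.png')
E
```

```text
t 4.12 gauge xyz mm [ 1.  60.  95.1] F [-3.19  0.9   9.14] gap 0.002 tooly yaw -0.2844 z [ 0.002  0.002 -1.   ]
```

View pics/w1.png

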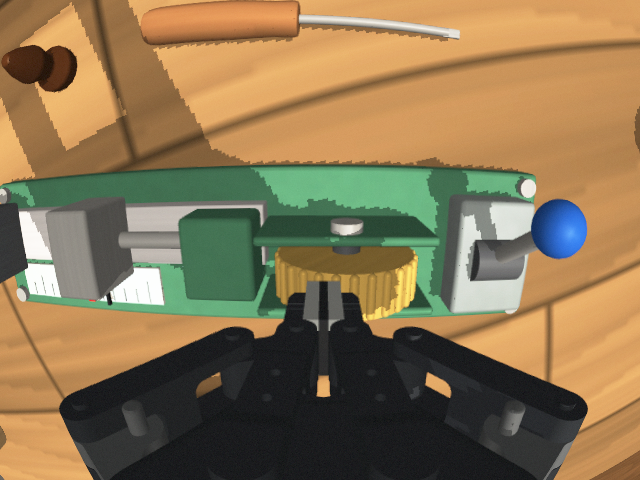

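```bash
cat >> h.py <<'E'
def wworld(f,u,v,z):
    a=np.array([(u-f['cx'])/f['fx'],(v-f['cy'])/f['fy']]);th=np.linalg.norm(a)
    c=np.array([*(a/th*np.sin(th)),np.cos(th)])
    d=R.from_quat(f['orientation']).as_matrix()@np.array([c[0],-c[1],-c[2]]);e=np.array(f['eye'])
    return e+d*(z-e[2])/d[2]
def gl(p): q=np.array(p)[:2]-O; return np.round([q@gx*1e3,q@gy*1e3],1)
E
python3 - <<'E'
from h import *
st()
f=grab_frame('wrist');save(f,'w2.png',(20,220,180,320),5)
g=grab_frame('side');save(g,'side4.png',(295,255,330,300),13)
for n,u,v,z in [('ptr',108,299,.028),('mark',95,299,.025)]: print(n,gl(wworld(f,u,v,z)))
E
```

```text
t 4.17 gauge xyz mm [ 0.9 58.7 94.8] F [-2.92 -0.94 13.36] gap -0.001 tooly yaw -0.2842 z [ 0.001  0.    -1.   ]
ptr [ 36.6 -90.6]
mark [  38.9 -104.9]
```

View pics/w2.png

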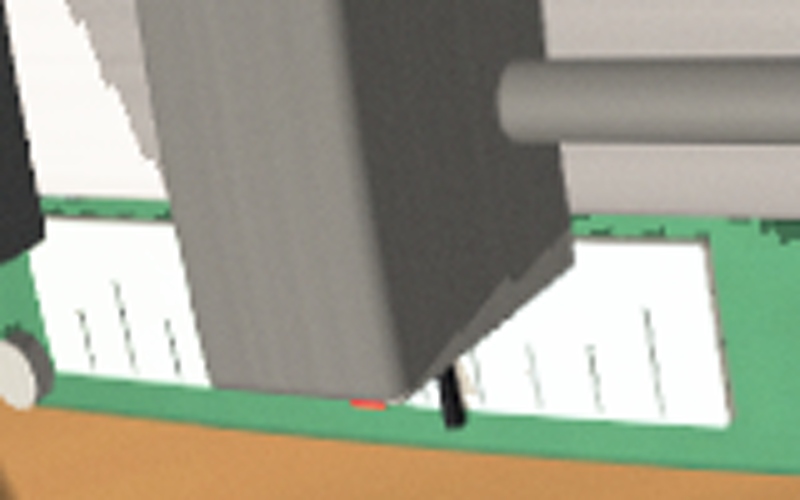

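View pics/side4.png

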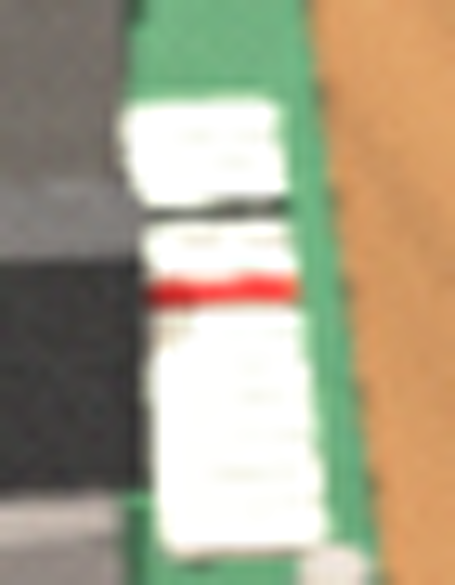

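It works: the pointer went about 6 mm (to y -91), with about 17 mm left. Second stroke.

Emit:
arm_command:
  motion:
    - [[0, 0, -0.12, 0, 0, 0], [0, 0.14, -0.14, 0, 0, 0], [0, 0.27, -0.12, 0, 0, 0], [0, 0.27, -0.03, 0, 0, 0], [0, 0.27, 0, 0, 0, 0]]

```text
time_s: 4.68
tcp_pos: [0.5283, 0.1316, 0.0921]
tool_rot: [0.141, 0.99, 0.0, -0.0]
wrist_force: [1.2, 6.6, 27.5]
finger_gap: -0.002
```

Emit:
arm_command:
  motion:
    - [[0, -0.06, 0, 0, 0, 0], [0, -0.13, 0, 0, 0, 0], [0, -0.2, 0, 0, 0, 0], [0, -0.28, 0, 0, 0, 0], [0, -0.28, 0, 0, 0, 0]]

```text
time_s: 5.1
tcp_pos: [0.5201, 0.1027, 0.0934]
tool_rot: [0.141, 0.99, -0.0, 0.0]
wrist_force: [-2.0, -2.3, 12.9]
finger_gap: 0.002
```

```bash
python3 - <<'E'
from h import *
st()
f=grab_frame('wrist');save(f,'w3.png',(20,220,180,320),5)
g=grab_frame('side');save(g,'side5.png',(295,255,330,300),13)
E
```

```text
t 5.1 gauge xyz mm [ 0.6 57.3 93.4] F [-1.97 -2.33 12.87] gap 0.002 tooly yaw -0.2835 z [ 0.    -0.001 -1.   ]
```

View pics/w3.png

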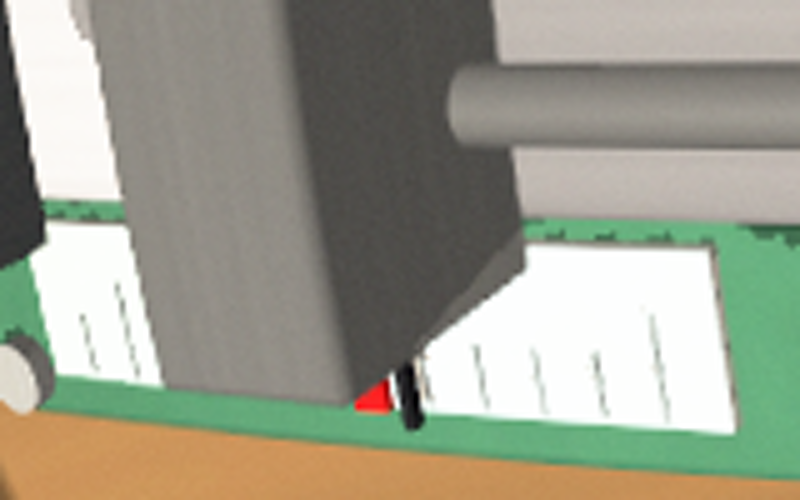

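View pics/side5.png

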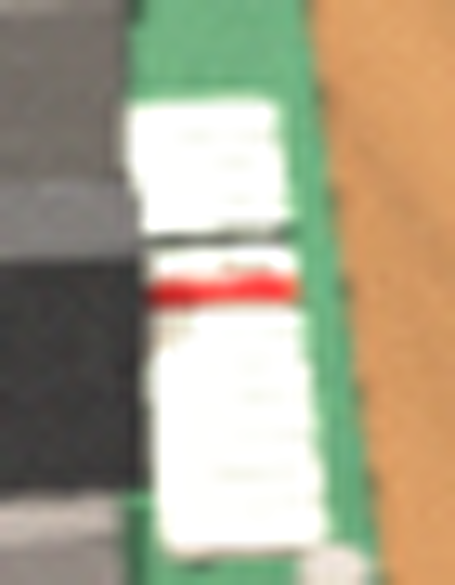

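```bash
cat >> h.py <<'E'
def S13(g,u,v,z): return gl(world(g,(u+.5)/13-.5+295,(v+.5)/13-.5+255,z))
def W5(f,u,v,z): return gl(wworld(f,(u+.5)/5-.5+20,(v+.5)/5-.5+220,z))
E
python3 - <<'E'
from h import *
f=grab_frame('wrist');g=grab_frame('side')
print('side ptr,mark',S13(g,225,237,.028),S13(g,225,291,.025),'old ptr',S13(g,225,209,.028))
print('wrist ptr,mark L,R',W5(f,412,423,.028),W5(f,357,411,.025),W5(f,391,411,.025))
E
```

```text
side ptr,mark [ 26.4 -97.5] [  25.6 -109.5] old ptr [ 27. -89.]
wrist ptr,mark L,R [ 40.3 -97.6] [  40.6 -109.9] [  40.2 -103.3]
```

Emit:
arm_command:
  motion:
    - [[0, 0, -0.12, 0, 0, 0], [0, 0.14, -0.14, 0, 0, 0], [0, 0.26, -0.12, 0, 0, 0], [0, 0.26, -0.05, 0, 0, 0], [0, 0.26, -0.01, 0, 0, 0]]

```text
time_s: 5.72
tcp_pos: [0.5278, 0.1297, 0.0933]
tool_rot: [0.141, 0.99, 0.0, 0.0]
wrist_force: [-3.7, 9.8, 37.0]
finger_gap: 0.003
```

Emit:
arm_command:
  motion:
    - [[0, -0.06, 0.01, 0, 0, 0], [0, -0.13, 0.01, 0, 0, 0], [0, -0.2, 0.01, 0, 0, 0], [0, -0.22, 0.01, 0, 0, 0], [0, -0.22, 0, 0, 0, 0]]

```text
time_s: 6.13
tcp_pos: [0.5215, 0.1074, 0.0954]
tool_rot: [0.141, 0.99, 0.0, 0.0]
wrist_force: [-2.1, 1.1, 12.5]
finger_gap: 0.001
```

```bash
python3 - <<'E'
from h import *
st()
f=grab_frame('wrist');save(f,'w4.png',(20,220,180,320),5)
g=grab_frame('side');save(g,'side6.png',(295,255,330,300),13)
g=grab_frame('top');save(g,'top6.png',(315,245,375,290),13)
E
```

```text
t 6.13 gauge xyz mm [ 0.6 62.2 95.4] F [-2.12  1.12 12.49] gap 0.001 tooly yaw -0.2838 z [ 0.001  0.    -1.   ]
```

View pics/w4.png

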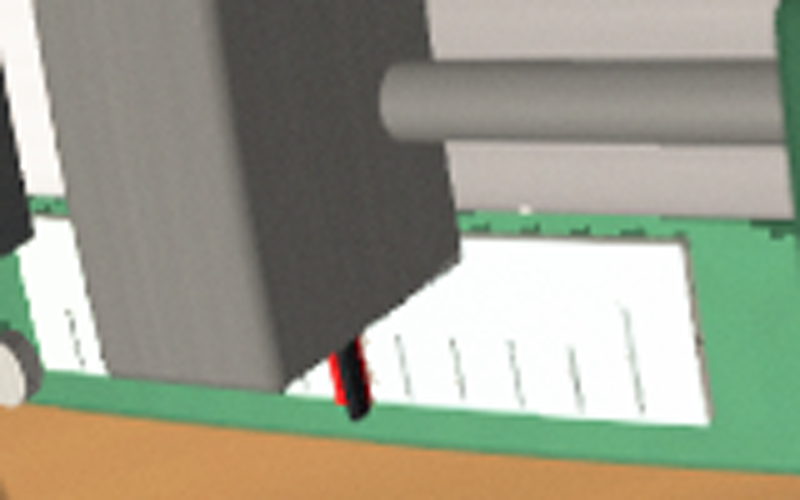

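View pics/side6.png

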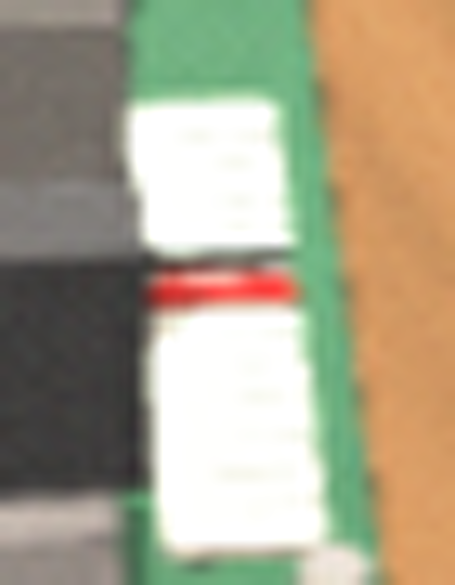

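View pics/top6.png

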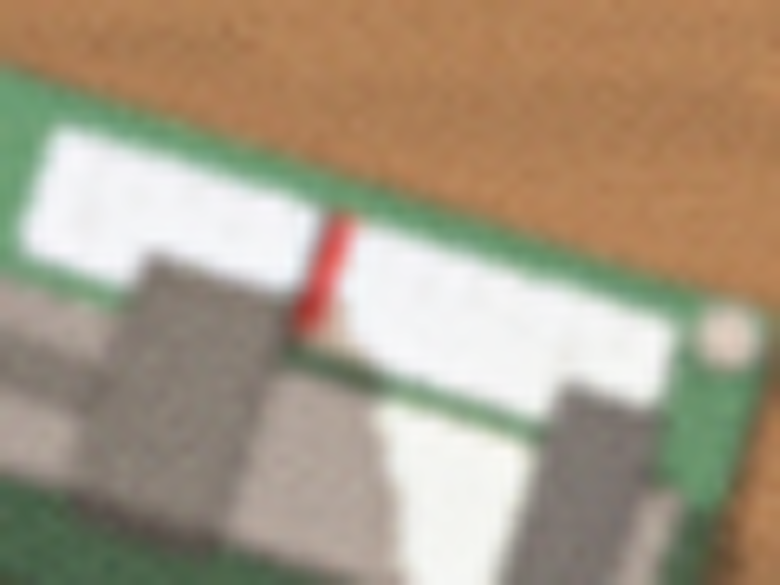

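```bash
python3 - <<'E'
from h import *
f=grab_frame('wrist');g=grab_frame('side');t=grab_frame('top')
print('side ptr,mark',S13(g,225,258,.028),S13(g,225,291,.025))
print('wrist ptr,mark L,R',W5(f,359,414,.028),W5(f,337,400,.025),W5(f,370,402,.025))
T=lambda u,v,z: gl(world(t,(u+.5)/13-.5+315,(v+.5)/13-.5+245,z))
print('top',T(310,260,.028),T(327,272,.025),T(315,268,.025))
save(t,'t7.png',(332,258,348,274),35); save(f,'w7.png',(75,280,105,310),20)
E
```

```text
side ptr,mark [  26.  -103.9] [  25.6 -109.5]
wrist ptr,mark L,R [  40.5 -103.5] [  40.  -109.6] [  39.8 -103.2]
top [  29.4 -104.8] [  28.7 -108.7] [  28.7 -106.2]
```

View pics/t7.png

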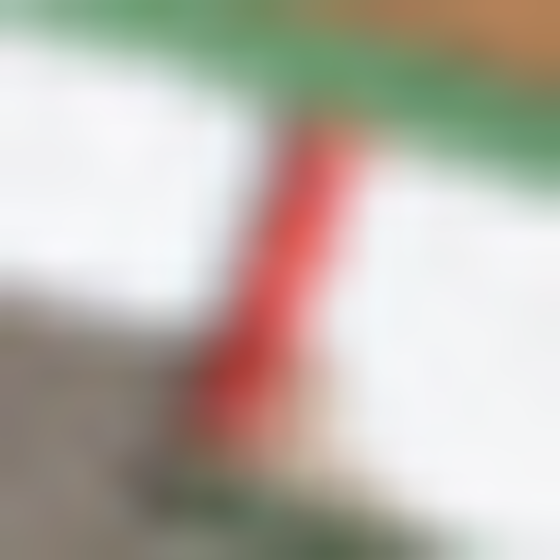

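View pics/w7.png

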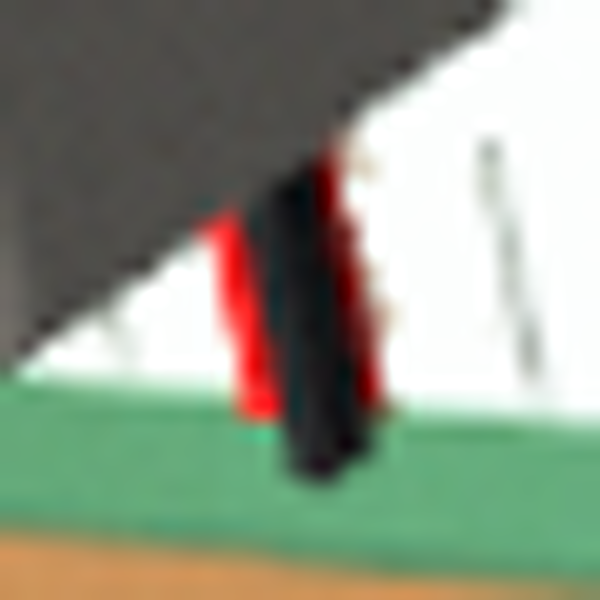

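Estimates of the remaining gap vary from 3 to 5.6 mm, so I'll do a short 3 mm stroke. Then I'll lift and check from directly above with the wrist camera.

Emit:
arm_command:
  motion:
    - [[0, 0, -0.1, 0, 0, 0], [0, 0.11, -0.1, 0, 0, 0], [0, 0.11, -0.05, 0, 0, 0], [0, 0.11, -0.02, 0, 0, 0], [0, 0.11, 0, 0, 0, 0]]

```text
time_s: 6.85
tcp_pos: [0.5247, 0.1185, 0.0951]
tool_rot: [0.141, 0.99, 0.0, -0.0]
wrist_force: [-8.9, 1.3, 42.5]
finger_gap: 0.0
```

Emit:
arm_command:
  motion:
    - [[0, -0.04, 0, 0, 0, 0], [0, -0.08, 0, 0, 0, 0], [0, -0.11, 0, 0, 0, 0], [0, -0.11, -0.01, 0, 0, 0]]

```text
time_s: 7.18
tcp_pos: [0.521, 0.1071, 0.0951]
tool_rot: [0.141, 0.99, -0.0, -0.0]
wrist_force: [0.5, -0.3, 1.8]
finger_gap: 0.0
```

Emit:
arm_command:
  motion:
    - [[0, 0, -0.2, 0, 0, 0], [0, 0, -0.6, 0, 0, 0], [0, 0, -1, 0, 0, 0], [0, 0, -1, 0, 0, 0]]

```text
time_s: 7.52
tcp_pos: [0.5255, 0.1077, 0.2009]
tool_rot: [0.141, 0.99, 0.001, 0.005]
wrist_force: [1.3, -0.3, 0.3]
finger_gap: 0.002
```

```bash
python3 - <<'E'
from h import *
st()
f=grab_frame('wrist');save(f,'w8.png');print(gl(f['eye']),f['eye'],R.from_quat(f['orientation']).as_matrix()[:,2])
g=grab_frame('side');save(g,'side8.png',(295,255,330,300),13)
g=grab_frame('top');save(g,'top8.png',(315,245,375,290),13)
E
```

```text
t 7.52 gauge xyz mm [  4.4  63.6 200.9] F [ 1.31 -0.31  0.32] gap 0.002 tooly yaw -0.2836 z [ 0.01  0.   -1.  ]
[-63.1  64.6] [0.46101746 0.12770618 0.34254835] [-0.26243186  0.07402369  0.96210707]
```

View pics/w8.png

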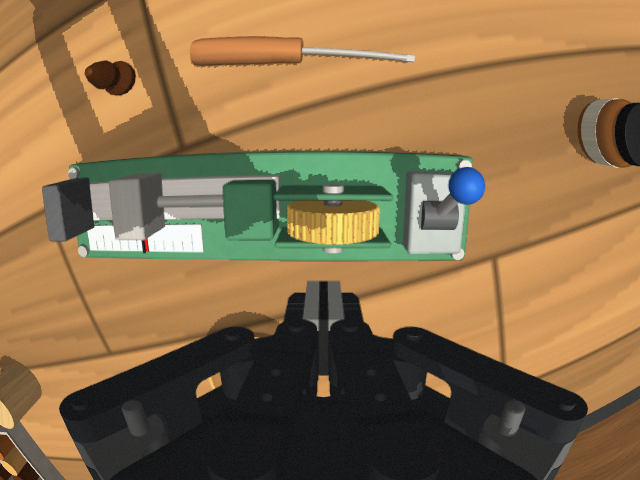

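View pics/side8.png

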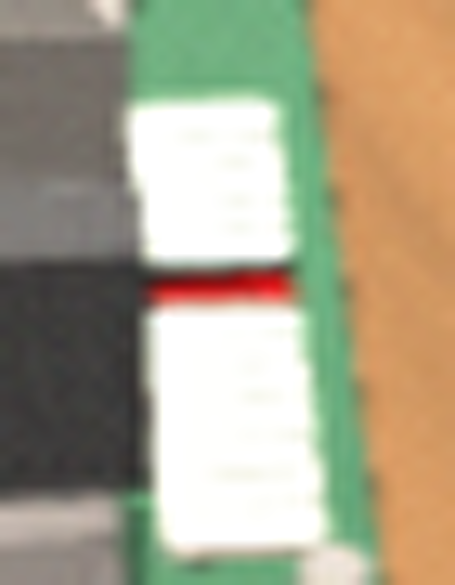

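View pics/top8.png

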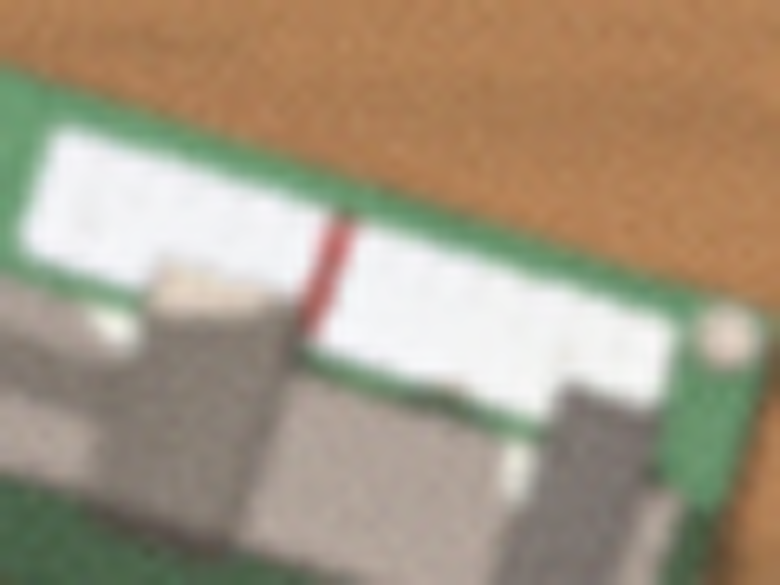

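Emit:
arm_command:
  motion:
    - [[0, -0.35, 0, 0, 0, 0], [0, -0.7, 0, 0, 0, 0], [0, -1, 0, 0, 0, 0], [0, -1, 0, 0, 0, 0]]

```text
time_s: 8.0
tcp_pos: [0.4898, 0.0077, 0.1926]
tool_rot: [0.143, 0.99, -0.001, -0.003]
wrist_force: [0.9, -0.2, -0.4]
finger_gap: -0.001
```

Emit:
arm_command:
  motion:
    - [[0, -0.35, 0, 0, 0, 0], [0, -0.72, 0.3, 0, 0, 0], [0, -0.72, 0.4, 0, 0, 0], [0, -0.72, 0.4, 0, 0, 0]]

```text
time_s: 8.33
tcp_pos: [0.4691, -0.0582, 0.1511]
tool_rot: [0.143, 0.99, 0.0, -0.005]
wrist_force: [-1.0, 0.6, 0.2]
finger_gap: -0.003
```

```bash
python3 - <<'E'
from h import *
st()
f=grab_frame('wrist');save(f,'w9.png');print(gl(f['eye']),f['eye'])
save(f,'w9z.png',(290,190,350,250),10)
E
```

```text
t 8.33 gauge xyz mm [  -2.9 -111.4  151.1] F [-1.02  0.57  0.25] gap -0.003 tooly yaw -0.2869 z [-0.009  0.002 -1.   ]
[ -67.7 -109.6] [ 0.40738921 -0.03813748  0.29395118]
```

View pics/w9.png

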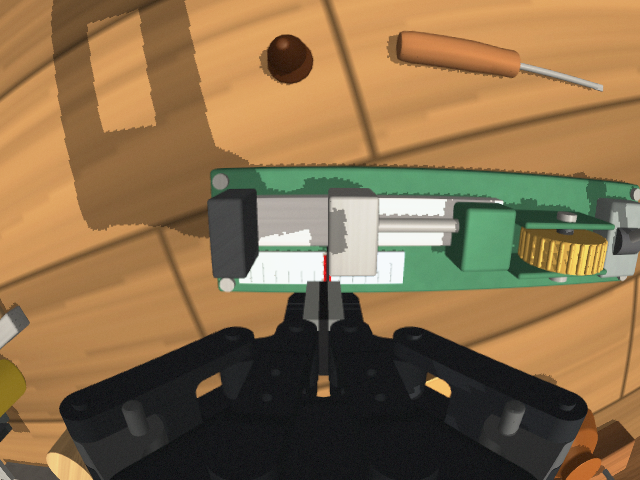

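View pics/w9z.png

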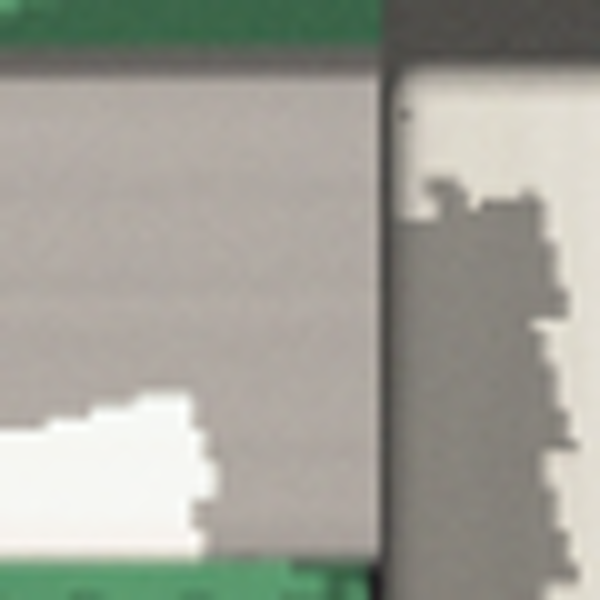

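```bash
python3 - <<'E'
from h import *
f=grab_frame('wrist')
save(f,'w10.png',(305,245,345,285),15);np.save('w10.npy',f['pixels'])
for u in (323.5,326,328.5): print(gl(wworld(f,u,265,.025)),gl(wworld(f,u,265,.028)))
print(gl(f['eye']))
print(f['pixels'][258:280:3,318:336].tolist()[2])
print(f['pixels'][276,318:336].tolist())
E
```

```text
[  26.3 -108.5] [  25.3 -108.5]
[  26.3 -106.6] [  25.3 -106.6]
[  26.3 -104.6] [  25.3 -104.7]
[ -67.  -108.7]
[[246, 250, 250], [246, 250, 250], [246, 250, 250], [236, 199, 198], [215, 80, 75], [196, 22, 20], [168, 30, 29], [82, 47, 46], [71, 70, 67], [122, 118, 112], [166, 162, 153], [195, 190, 179], [209, 202, 192], [212, 204, 195], [215, 208, 196], [215, 208, 196], [217, 211, 199], [215, 209, 197]]
[[247, 250, 250], [246, 250, 250], [228, 230, 225], [228, 165, 155], [236, 88, 82], [226, 31, 32], [167, 29, 30], [80, 45, 45], [81, 50, 50], [166, 42, 41], [244, 40, 37], [245, 151, 150], [246, 244, 245], [246, 250, 250], [246, 250, 251], [246, 250, 251], [247, 250, 251], [246, 250, 251]]
```

View pics/w10.png

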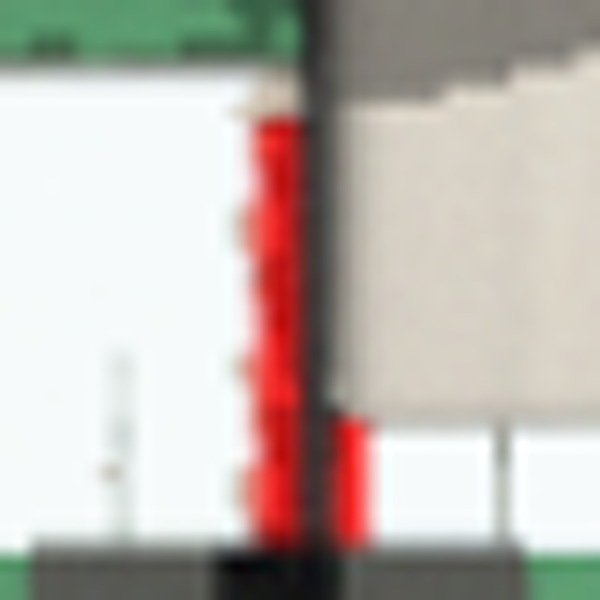

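From directly overhead, the red bar spans columns 321.4–329 and the pointer is centred at 325.5, about 0.2 mm from the middle. That is on the mark, so next is the lever: I'll go round to the -x side of the ball.

Emit:
arm_command:
  motion:
    - [[0, 0.2, -0.3, 0, 0, 0], [0.2, 0.55, -0.4, 0, 0, 0], [0.4, 0.9, -0.4, 0, 0, 0], [0.4, 1, -0.4, 0, 0, 0]]

```text
time_s: 8.77
tcp_pos: [0.4609, 0.0547, 0.1964]
tool_rot: [0.14, 0.99, 0.001, -0.0]
wrist_force: [-1.3, -0.4, -1.2]
finger_gap: 0.001
```

Emit:
arm_command:
  motion:
    - [[0.2, 0.35, 0, 0, 0, 0], [0.35, 0.7, 0, 0, 0, 0], [0.35, 1, 0, 0, 0, 0], [0.35, 1, 0, 0, 0, 0]]

```text
time_s: 9.1
tcp_pos: [0.4584, 0.1609, 0.1961]
tool_rot: [0.139, 0.99, 0.002, 0.001]
wrist_force: [0.1, 0.2, -0.4]
finger_gap: -0.002
```

Emit:
arm_command:
  motion:
    - [[0, 0.3, 0, 0, 0, 0], [0, 0.7, 0, 0, 0, 0], [0, 0.7, 0, 0, 0, 0]]

```text
time_s: 9.35
tcp_pos: [0.4795, 0.2285, 0.1962]
tool_rot: [0.14, 0.99, 0.002, 0.002]
wrist_force: [0.8, -0.3, 0.8]
finger_gap: -0.002
```

```bash
python3 - <<'E'
from h import *
st((-.075,.162,.095))
f=grab_frame('wrist');save(f,'w11.png')
g=grab_frame('side')
print([(gl(d['at']),d['at'],d['confidence']) for d in nets.landmark_of(f,'lock_tip')],[(gl(d['at']),d['at'],d['confidence']) for d in nets.landmark_of(g,'lock_tip')])
E
```

```text
t 9.35 gauge xyz mm [-73.8 166.6 196.2] F [ 0.78 -0.28  0.81] gap -0.002 tooly yaw -0.2805 z [ 0.004  0.004 -1.   ]
 to (-0.075, 0.162, 0.095) tool units [ 0.015 -0.051  1.012]
[(array([-29.7, 158.3]), [0.5195, 0.2081, 0.1068], 0.39), (array([ 261.4, -397.8]), [0.6419, -0.4075, -0.0004], 0.31)] [(array([-35.8, 164.6]), [0.5154, 0.2159, 0.1047], 0.51)]
```

View pics/w11.png

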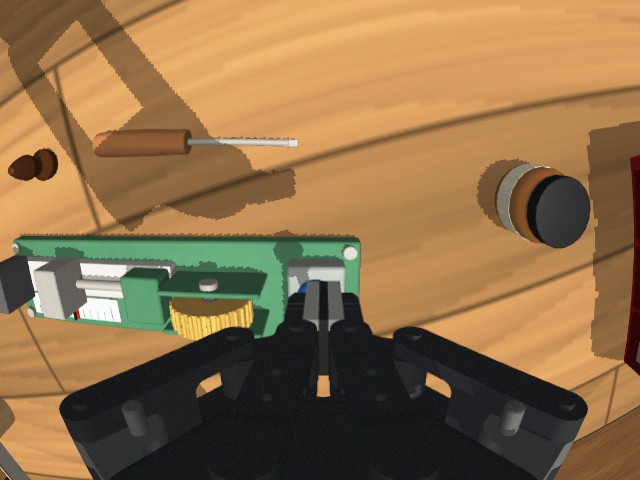

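The ball shows at (305,288), just beyond the tip. Descending beside it.

Emit:
arm_command:
  motion:
    - [[0.02, -0.05, 0.3, 0, 0, 0], [0.02, -0.05, 0.65, 0, 0, 0], [0.02, -0.05, 1, 0, 0, 0], [0.02, -0.05, 1, 0, 0, 0], [0.02, -0.05, 1, 0, 0, 0]]

```text
time_s: 9.97
tcp_pos: [0.4716, 0.2167, 0.0943]
tool_rot: [0.142, 0.99, -0.001, -0.002]
wrist_force: [0.0, 0.4, 0.2]
finger_gap: 0.003
```

```bash
python3 - <<'E'
from h import *
st((-.04,.162,.095),(0.01,.162,.095))
f=grab_frame('wrist');save(f,'w12.png')
E
```

```text
t 9.97 gauge xyz mm [-78.  153.   94.3] F [0.   0.42 0.22] gap 0.003 tooly yaw -0.2851 z [-0.005 -0.002 -1.   ]
 to (-0.04, 0.162, 0.095) tool units [-0.38   0.09  -0.009]
 to (0.01, 0.162, 0.095) tool units [-0.88   0.089 -0.011]
```

View pics/w12.png

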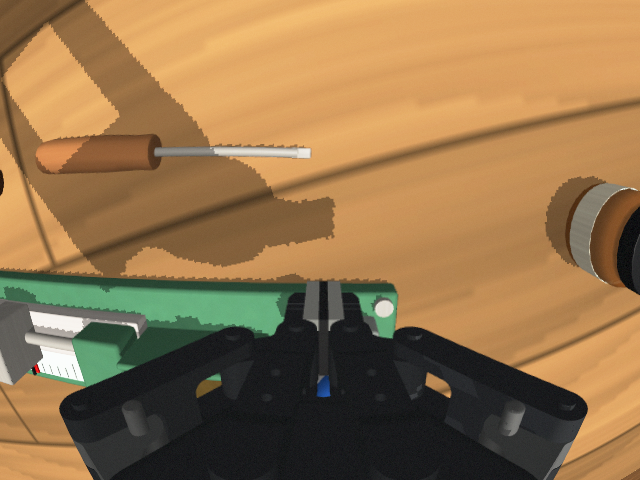

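The ball is seen in line behind the fingers. Pushing over in steps.

Emit:
arm_command:
  motion:
    - [[-0.05, 0.07, 0, 0, 0, 0], [-0.15, 0.07, 0, 0, 0, 0], [-0.25, 0.07, 0, 0, 0, 0], [-0.35, 0.07, 0, 0, 0, 0], [-0.45, 0.07, 0, 0, 0, 0]]

```text
time_s: 10.43
tcp_pos: [0.5204, 0.2121, 0.0962]
tool_rot: [0.142, 0.99, 0.0, 0.001]
wrist_force: [-1.7, 0.7, 1.4]
finger_gap: 0.002
```

Emit:
arm_command:
  motion:
    - [[-0.1, 0, 0, 0, 0, 0], [-0.2, 0, 0, 0, 0, 0], [-0.3, 0, 0, 0, 0, 0], [-0.4, 0, 0, 0, 0, 0], [-0.4, 0, 0, 0, 0, 0]]

```text
time_s: 10.85
tcp_pos: [0.5583, 0.2005, 0.0949]
tool_rot: [0.142, 0.99, -0.0, -0.0]
wrist_force: [-0.2, -0.3, 0.2]
finger_gap: -0.001
```

```bash
python3 - <<'E'
from h import *
st((0.01,.160,.095))
f=grab_frame('side');save(f,'s13.png',(240,150,340,300),4)
E
```

```text
t 10.85 gauge xyz mm [  9.7 161.9  94.9] F [-0.21 -0.32  0.16] gap -0.001 tooly yaw -0.285 z [-0.001 -0.    -1.   ]
 to (0.01, 0.16, 0.095) tool units [-0.003 -0.019 -0.001]
```

View pics/s13.png

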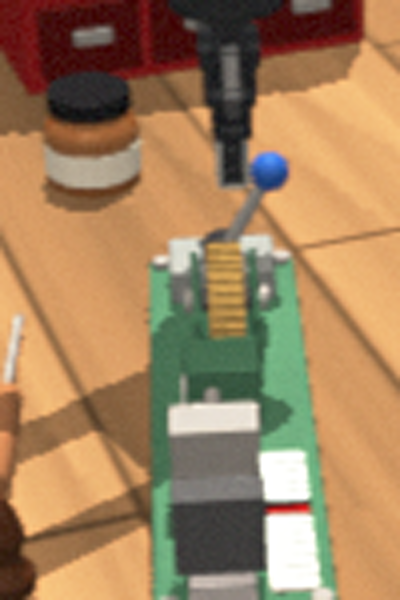

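The ball is on the +x side at (270,172), but there's no force from the stop yet. Pushing a few mm more.

Emit:
arm_command:
  motion:
    - [[-0.03, 0, 0, 0, 0, 0], [-0.05, 0, 0, 0, 0, 0], [-0.05, 0, 0, 0, 0, 0]]

```text
time_s: 11.15
tcp_pos: [0.5589, 0.2002, 0.0949]
tool_rot: [0.142, 0.99, -0.0, -0.003]
wrist_force: [-6.9, 3.1, 3.4]
finger_gap: -0.001
```

```bash
python3 - <<'E'
from h import *
st()
f=grab_frame('top');save(f,'t14.png',(210,215,390,315),4.4)
E
```

```text
t 11.15 gauge xyz mm [ 10.3 161.8  94.9] F [-6.91  3.08  3.37] gap -0.001 tooly yaw -0.2842 z [-0.006  0.001 -1.   ]
```

View pics/t14.png

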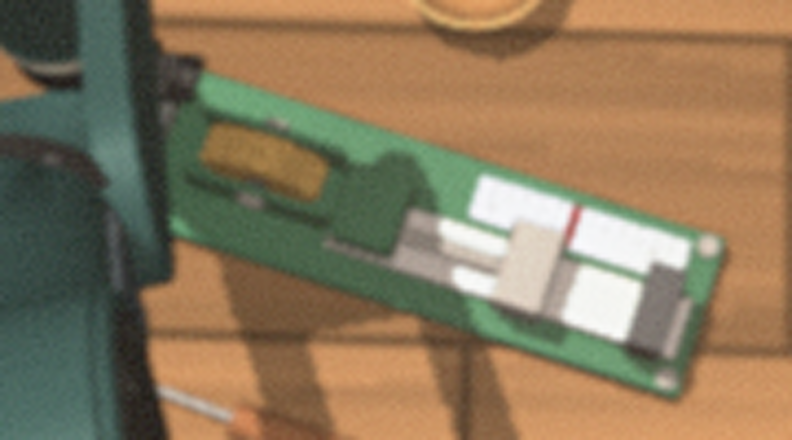

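The finger stopped at x=10.3 mm with 7.5 N, where the stop was predicted. I'll retract towards -x, lift, and check the pointer from overhead again.

Emit:
arm_command:
  motion:
    - [[0.2, 0, 0, 0, 0, 0], [0.4, 0, -0.2, 0, 0, 0], [0.4, 0, -0.6, 0, 0, 0], [0.4, 0, -1, 0, 0, 0], [0.4, 0, -1, 0, 0, 0]]

```text
time_s: 11.62
tcp_pos: [0.5282, 0.2125, 0.203]
tool_rot: [0.141, 0.99, 0.002, 0.006]
wrist_force: [1.9, 0.5, -0.1]
finger_gap: 0.001
```

Emit:
arm_command:
  motion:
    - [[0, -0.35, 0, 0, 0, 0], [0, -0.7, 0, 0, 0, 0], [0, -1, 0, 0, 0, 0]]

```text
time_s: 11.87
tcp_pos: [0.4953, 0.1138, 0.1958]
tool_rot: [0.141, 0.99, -0.0, 0.001]
wrist_force: [0.1, -1.0, 0.4]
finger_gap: 0.002
```

Emit:
arm_command:
  motion:
    - [[0, -0.35, 0, 0, 0, 0], [0, -0.7, 0, 0, 0, 0], [0, -1, 0, 0, 0, 0]]

```text
time_s: 12.12
tcp_pos: [0.467, 0.0171, 0.1955]
tool_rot: [0.141, 0.99, -0.0, 0.001]
wrist_force: [0.5, 0.0, -0.2]
finger_gap: -0.0
```

Emit:
arm_command:
  motion:
    - [[0, -0.35, 0, 0, 0, 0], [0, -0.7, 0, 0, 0, 0], [0, -0.72, 0, 0, 0, 0], [0, -0.72, 0, 0, 0, 0]]

```text
time_s: 12.45
tcp_pos: [0.4473, -0.0519, 0.1956]
tool_rot: [0.143, 0.99, -0.0, 0.001]
wrist_force: [0.4, -0.5, -0.5]
finger_gap: 0.002
```

```bash
python3 - <<'E'
from h import *
st()
f=grab_frame('wrist');print(gl(f['eye']));save(f,'w15.png')
g=grab_frame('side');save(g,'s15.png',(240,150,340,300),4)
for d in nets.landmark_of(g,'lock_tip')+nets.landmark_of(f,'lock_tip'): print(gl(d['at']),d['at'][2],d['confidence'])
E
```

```text
t 12.45 gauge xyz mm [ -25.6 -111.5  195.6] F [ 0.39 -0.5  -0.47] gap 0.002 tooly yaw -0.2876 z [ 0.001 -0.001 -1.   ]
[ -92.  -109.7]
[ 32.6 165.4] 0.1014 0.7
[ 35.7 160. ] 0.1021 0.82
```

View pics/w15.png

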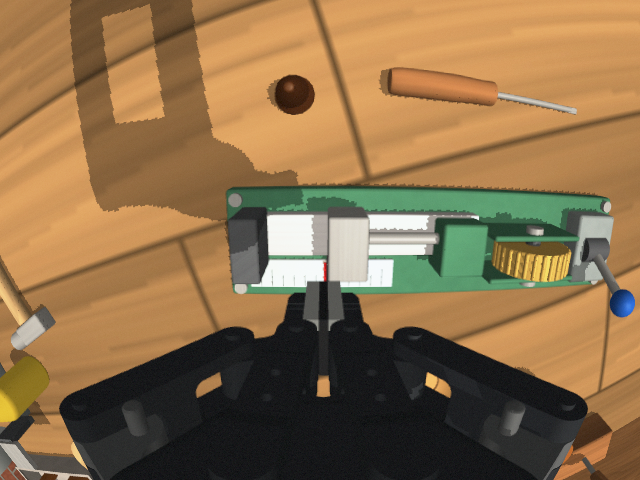

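View pics/s15.png

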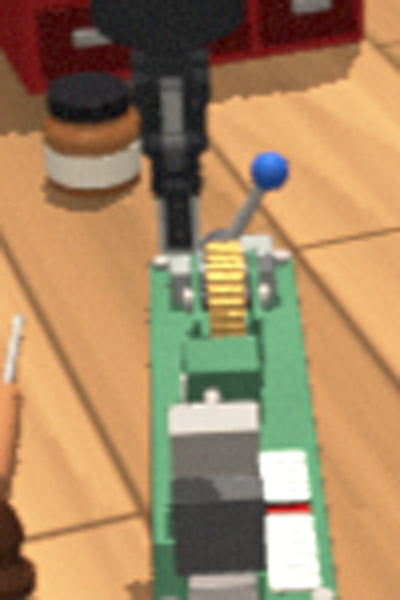

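Lever over (ball x ≈ +33 to +36 mm, at its stop). Close-up of the pointer:

```bash
python3 - <<'E'
from h import *
f=grab_frame('wrist');save(f,'w16.png',(305,252,345,292),15)
print(f['pixels'][279:282,318:334].tolist()[1])
E
```

```text
[[228, 236, 234], [222, 230, 229], [182, 132, 132], [161, 20, 20], [127, 31, 31], [70, 43, 43], [90, 89, 84], [139, 135, 129], [161, 156, 149], [178, 173, 163], [182, 177, 168], [184, 177, 169], [183, 177, 167], [183, 178, 169], [182, 175, 167], [182, 176, 167]]
```

View pics/w16.png

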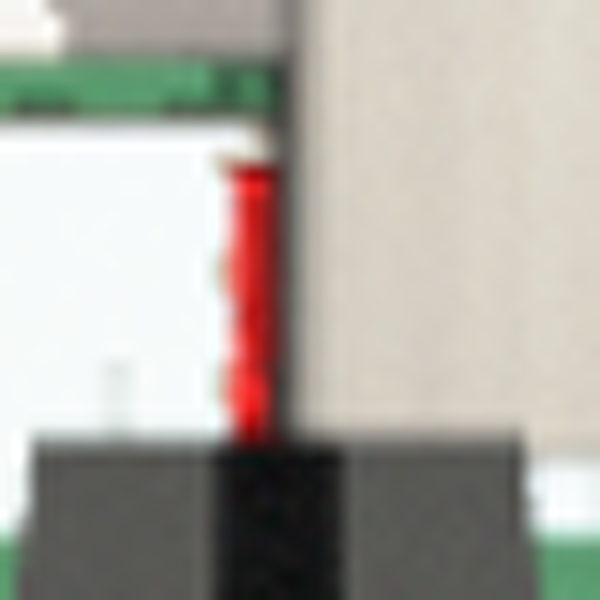

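The red left of the pointer is about 2.5 mm wide, the same as before the lever push. The arm touches nothing, so I'm handing in.

```bash
python3 -c "
from h import *
print(manip.sign_off()); st()"
```

```text
the job is handed in; nothing more can be done
None
the job is handed in; nothing more can be done
```

The gauge is set and I handed the job in after about 12.5 s of the 51 s; no verdict was reported.

- **Wheel:** I rolled it in four fingertip strokes, which moved the pointer about 24 mm onto the red mark. Seen from directly overhead with the wrist camera, the pointer was about 0.2 mm from the mark's middle.
- **Lever:** I then pushed it over until it stopped, with about 7.5 N on the finger. The networks put the ball at x +33 to +36 mm, where the stop should be.
- **Last check:** after the lever push, the red showing beside the pointer was still about 2.5 mm wide, so the pointer had not moved. The fingers hid the other edge in that view. The arm was clear of everything, and nothing else looked moved in the pictures, though I didn't measure the loose objects again.

**Disagreement:** before the last stroke, the three cameras gave different remaining gaps: about 3 mm (wrist), 3–4 mm (top) and 5.6 mm (side). I settled it with the overhead view, which has almost no parallax.

**Contact force:** the force on the wheel reached about 42 N for a moment as the fingertip came down. That was fingertip contact, not the arm or gripper body, and it was well under the 120 N wrist limit.

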